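Turn a control module circuit side up against the bench stop

TASK

A flat appliance control module lies on the repair bench with its white cover up; turn it over so that its green circuit side faces up, without gripping, lifting or carrying it. With the fingertips, push it by its robot-side edge against the sloping orange stop until its far edge rides up the slope and it leans steeply against the stop; then reach over the stop and, from behind, push its upper edge back towards the robot so that it tips over and comes to lie flat in front of the stop. Leave the solder spool, jar, screwdriver and multimeter where they are.

Things in the scene. Friction and masses are not known exactly. Their poses are not given: they have to be found in the camera images.
- module: Control module, flat slab 80 (its x) x 80 (y) x 12 (z) mm, 60 to 130 g; origin at its very centre. +z face: plain white cover with grey panel, up at the start. -z face: green circuit board, parts sunk inside a flat white rim. Starts flat on the table, its centre 62 to 110 mm on the robot's side of the stop's foot line, its +x within 0.3 rad of the stop's +x.
- heel (a point): Middle of the module's robot-side edge face (40 mm from its centre along the module's -x, mid-thickness). This smooth, glossy edge is the one to push, low down (a fingertip above mid-thickness rides over it); it stays down on or near the table all through the flip.
- stop: Fixed orange stop, a slippery cranked plate 150 mm wide (y), 5 mm thick: from its foot line it rises at 45 degrees to 16 mm, at 60 to 30 mm, then at 75 to its top 45 mm high. Origin on the table, middle of the foot line (robot side); +x level, square to that line, away from the robot. Behind: steel foot 4 mm high to x +60 mm, gussets under 37 mm high. A module edge pushed along +x slides up it.
- stop_top (a point): Middle of the stop's top edge (x +28, z 45 mm from the stop's origin; back 5 mm farther). With its heel at the foot line the module leans on this edge at 58 degrees, its upper edge 68 mm high at x +42 mm, and stays when let go. Pushed from behind above the stop it pivots on its lower edge, which does not slide away, and some 10 degrees past upright falls flat towards the robot.
- spool: Bystander: aluminium solder spool, upright, 56 mm across, 42 mm high, origin under its centre.
- jar: Bystander: amber flux jar with a red cap, 48 mm across, 55 mm high, origin under its centre.
- driver: Bystander: red-handled screwdriver, 170 mm long, lying on the table at the robot's left.
- meter: Bystander: orange multimeter lying on its back, 180 x 88 x 47 mm, origin under its centre.
Not all that is in view belongs to the job. Of the things that look like the stop, the larger one is meant. What is shaped like the module but blue is not meant.

How it is judged:
By the outcome, as a careful person would: the job done as asked, in the order asked, and still so for the second after the job is handed in, with the robot touching nothing.
It also fails if it takes over 48 s, if anything falls off the work surface, if the arm or the gripper's body presses on something with over 40 N, if the wrist force passes 120 N, or if a joint passes its speed limit or range.

ROBOT

A 7-joint arm with a two-finger parallel gripper is mounted at the origin on the work surface. World frame = base frame: x ahead of the robot, y to its left, z up, the work surface at z = 0. Lengths are in m, angles in rad, forces in N, time in s.
With the tool pointing down it reaches from about 0.425 to 1.025 m from the base axis. Payload 9.4 kg.
Tool frame: the origin (TCP) lies at the very end of the fingers, on their centre line; the grasp point (between the pads) lies 19 mm behind it; z points along the fingers, y is the direction in which the jaws open and shut (so a half turn about z gives the same grasp; the last joint's range is limited). The gripper opens to 85 mm and grips with 20 to 120 N. Pads are 22 mm wide; open, the fingers measure 114 mm over their backs; the gripper's body (76 mm by 85 mm) begins 54 mm behind the grasp point. The pads swing forward as they close: fully open they stand 13 mm farther back than shut.
Start: joints at [1.227, 0.599, -0.003, 1.599, 0.002, 0.943, -0.08], TCP at [0.191, -0.699, 0.231] pointing down, gripper open.
Joint ranges: [-2.57, 2.57], [-0.35, 1.97], [-1.29, 1.29], [0.11, 2.56], [-1.05, 4.19], [0.11, 1.86], [-2.63, 2.63]. Speed limits (rad/s): [2.22, 2.22, 3.01, 3.01, 3.14, 3.14, 3.14].

INTERFACE

Orientations are given as a unit quaternion [x, y, z, w].
In Python, from cell import state, snapshot, close_job, look_for gives the robot as it stands. The module is installed in compiled form; this text tells all that it offers.
- The arm moves only by the shell command python3 -m handwheel 'ROWS' [FORCE]. ROWS is JSON, a list of rows, each an object of numbers: "x", "y", "z": the shift along the tool's x, y, z in m; "twist": the turn about the tool's z in degrees; "grip": the opening, from 0 (shut) to 1 (fully open). In form: [{"x": .., "y": .., "z": .., "twist": .., "grip": ..}, ...]. A call has 1 to 5 rows; each row is the pose to reach, as a shift and turn from the pose commanded when the call began, along the tool's axes at that moment; what a row does not reach only later rows make up. A row lasts 1/8 s, in which the tool goes at most 62.5 mm and 10.7 degrees, less where a joint would pass 70% of its speed; a pose out of reach is approached as far as the arm can. A call with a gripper value outside its range is refused whole. The fingers move at their own pace and stop on an object; FORCE is the grip in N (left out, the last holds). Time passes only in rows, so rows that repeat a pose let the fingers close. It gives the time, the measured TCP pose, the force and the opening at its end, in the units of the state.
- state(): the state, without advancing time (a new reading comes with each control period).
- snapshot(name): name is "scene" or "top" or "wrist"; returns a dict with "img" (384x512x3 uint8, red, green, blue), "z_map" (384x512 float32, m along the optical axis (not along the pixel's ray), 0 where there is no reading), "fx", "fy", "cx", "cy" (pixels), "pose" (4x4, takes a point from camera to world coordinates); the wrist camera has in their place "hand_eye" (4x4, takes a point from camera to tool coordinates, whose origin is the TCP and whose axes are the flange's). Camera axes: x right, y down, z forward; pixel columns grow to the right and rows downward; lengths in m; the calibration is good to about 2 mm. A picture is of the moment at which its call begins: read the wrist's pose just before it.
- close_job(): hands the job in, once; it reports no verdict.
Trained networks look in a picture, given as the dict that the camera call returned (one of the last four; its "shot" number tells which), for a name from the list of things; names that differ only in an ending like _2 or _b are one class to them, and where a whole thing is asked for, a point or a joint stands for the part that bears it (a point fixed in the world has none). Each returns a list of dicts, best first, with "confidence" (0 to 1); they miss things now and then, are a little off and sometimes report something else, mostly with a low value. They report only what shows in the picture. A call takes as long as a camera call. They do not tell look-alikes from the thing itself.
- look_for(query, picture): "bbox" ([left, top, right, bottom] in pixels, round what is visible of it).
The state is a dict: "t": time; "joints": joint angles; "joint_velocities": joint speeds; "joint_efforts": joint torques, N m; "ee_pos": TCP position; "tool_rot": TCP orientation; "ft_force": force on the tool from outside, world axes, zero at the start; "moment": the same for the moment, N m; "width": finger opening in m.
Only numpy, scipy, OpenCV 4.12 (cv2) and the standard library are available. Lean on these libraries where they do the work, as an engineer would, in place of code of your own. Each camera call takes 0.05 s, during which the arm holds its last target.

## Working session

There is one attempt and no reset: what is moved stays moved. The work goes in short steps, Python scripts to look and compute and a shell command to move; the robot and the scene stay as the last step left them, time stands still between calls to the robot, and variables do not carry over. Pictures are saved under pics/ and viewed, and the job is handed in when it is done.

```bash
mkdir -p pics; ls; python3 - <<'E'
from cell import state, snapshot, look_for
import cv2,numpy as np,pickle
s=state();print({k:np.round(v,3).tolist() for k,v in s.items()})
for n in("scene","top"):
    p=snapshot(n);cv2.imwrite(f"pics/{n}0.png",p["img"][:,:,::-1]);pickle.dump(p,open(f"{n}0.pkl","wb"))
    print(n,p["fx"],p["cx"],p["cy"],np.round(p["pose"],3).tolist())
    for q in("module","stop","spool","jar","driver","meter"):
        print(q,[(np.round(d["bbox"]).tolist(),round(d["confidence"],2)) for d in look_for(q,p)])
E
```

```text
pics
{'t': 0.0, 'joints': [1.227, 0.6, -0.003, 1.6, 0.002, 0.943, -0.08], 'joint_velocities': [0.001, 0.0, -0.001, 0.001, -0.001, 0.0, -0.0], 'joint_efforts': [0.001, -77.647, 1.565, -25.801, 0.012, 0.009, -0.0], 'ee_pos': [0.191, -0.699, 0.23], 'tool_rot': [0.991, 0.133, -0.0, -0.001], 'ft_force': [-0.111, 0.637, -0.165], 'moment': [0.006, 0.008, 0.044], 'width': 0.086}
scene 363.38433710076015 256.6293798927342 194.16516756921507 [[-0.636, 0.562, -0.529, 1.235], [0.771, 0.45, -0.45, 0.487], [-0.015, -0.695, -0.719, 0.858], [0.0, 0.0, 0.0, 1.0]]
module [([284.0, 191.0, 316.0, 220.0], 0.62), ([330.0, 214.0, 372.0, 243.0], 0.61)]
stop [([256.0, 194.0, 298.0, 235.0], 0.9), ([230.0, 225.0, 257.0, 267.0], 0.6)]
spool []
jar [([316.0, 234.0, 336.0, 263.0], 0.86)]
driver [([401.0, 229.0, 422.0, 276.0], 0.53)]
meter [([173.0, 113.0, 218.0, 149.0], 0.87)]
top 446.31384934020986 255.3102851845677 188.7782715428749 [[-0.015, -0.982, 0.189, 0.339], [-1.0, 0.016, 0.002, -0.005], [-0.005, -0.188, -0.982, 1.516], [0.0, 0.0, 0.0, 1.0]]
module [([212.0, 194.0, 241.0, 226.0], 0.78), ([166.0, 204.0, 193.0, 231.0], 0.69)]
stop [([222.0, 130.0, 253.0, 155.0], 0.93), ([217.0, 171.0, 263.0, 198.0], 0.55)]
spool [([273.0, 219.0, 292.0, 240.0], 0.65)]
jar [([176.0, 169.0, 191.0, 189.0], 0.75)]
driver [([120.0, 208.0, 131.0, 249.0], 0.8)]
meter [([370.0, 194.0, 404.0, 249.0], 0.59), ([174.0, 173.0, 189.0, 185.0], 0.44)]
```

```bash
python3 - <<'E'
import cv2
a=cv2.imread("pics/top0.png")[110:270,90:290];cv2.imwrite("pics/top0c.png",cv2.resize(a,(750,600),interpolation=cv2.INTER_CUBIC))
a=cv2.imread("pics/scene0.png")[170:300,210:400];cv2.imwrite("pics/scene0c.png",cv2.resize(a,(800,547),interpolation=cv2.INTER_CUBIC))
E
```

```text
(no output)
```

View pics/top0c.png

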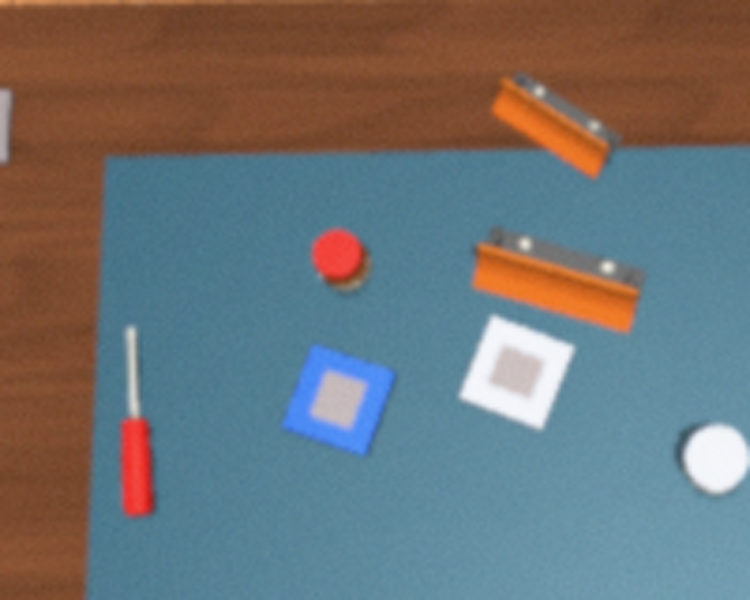

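View pics/scene0c.png

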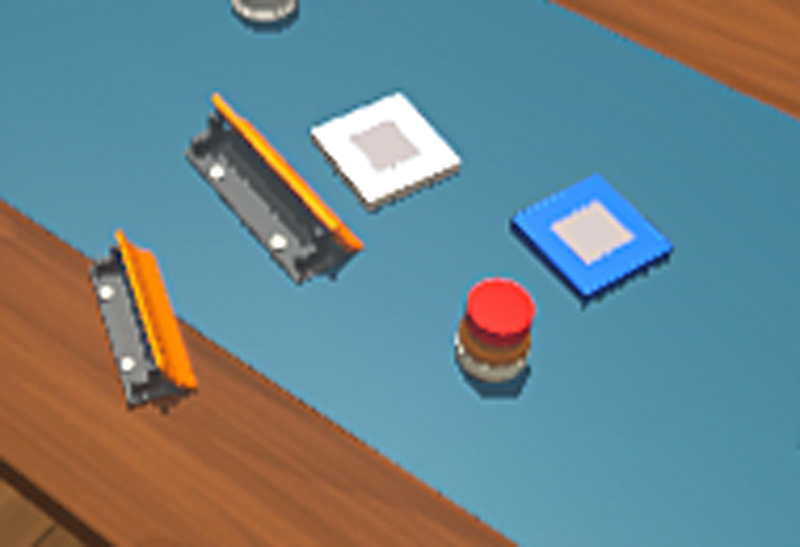

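View pics/top0.png

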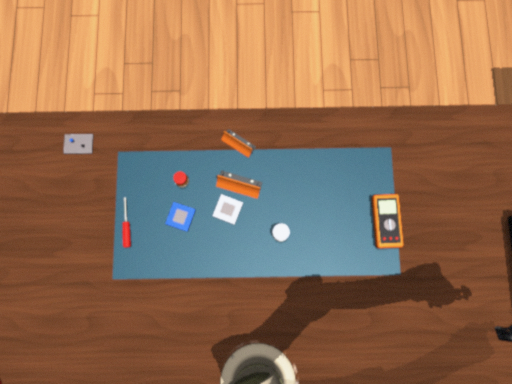

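Candidates in the top view are the white slab at (228,209) and the blue one at (180,217). The module is the white one. The two stops are at (239,185) and (238,143). The nearer one at (239,185) is larger and has the module in front of it. The enlarged crop confirms both picks. Next I'll measure them.

```bash
cat > h.py <<'E'
import cv2,numpy as np
def ray(p,u,v,z,T=None):
    T=p["pose"] if T is None else T
    u=np.atleast_1d(u).astype(float);v=np.atleast_1d(v).astype(float)
    d=np.stack([(u-p["cx"])/p["fx"],(v-p["cy"])/p["fy"],np.ones_like(u)],1)@T[:3,:3].T
    o=T[:3,3]
    return o+d*((z-o[2])/d[:,2])[:,None]
def proj(p,X,T=None):
    T=p["pose"] if T is None else T
    c=(np.atleast_2d(X)-T[:3,3])@T[:3,:3]
    return np.stack([c[:,0]/c[:,2]*p["fx"]+p["cx"],c[:,1]/c[:,2]*p["fy"]+p["cy"]],1)
def cloud(p,T=None):
    T=p["pose"] if T is None else T
    Z=p["z_map"];h,w=Z.shape;v,u=np.mgrid[:h,:w]
    c=np.stack([(u-p["cx"])/p["fx"]*Z,(v-p["cy"])/p["fy"]*Z,Z],-1)
    X=c@T[:3,:3].T+T[:3,3];X[Z==0]=np.nan
    return X
E
python3 - <<'E'
import pickle
from h import *
for n,mb,sb in(("top",(205,188,250,232),(210,165,268,203)),("scene",(280,186,325,225),(250,190,300,240))):
    p=pickle.load(open(n+"0.pkl","rb"));hsv=cv2.cvtColor(p["img"],cv2.COLOR_RGB2HSV)
    m=((hsv[...,1]<70)&(hsv[...,2]>120)).astype(np.uint8);k=np.zeros_like(m);k[mb[1]:mb[3],mb[0]:mb[2]]=1;m*=k
    c=max(cv2.findContours(m,cv2.RETR_EXTERNAL,2)[0],key=cv2.contourArea)
    pts=ray(p,*np.array(cv2.approxPolyDP(c,0,True))[:,0].T,.012)
    r=cv2.minAreaRect(pts[:,:2].astype(np.float32)*1000);print(n,"module",np.round(r[0],1),np.round(r[1],1),r[2],"px",cv2.contourArea(c))
    X=cloud(p)
    o=((hsv[...,0]<18)&(hsv[...,1]>170)&(hsv[...,2]>120));k=np.zeros_like(o);k[sb[1]:sb[3],sb[0]:sb[2]]=1;o&=k
    P=X[o];P=P[np.isfinite(P[:,0])];print("stop n",len(P),"zrange",np.round(np.percentile(P[:,2],[2,50,98]),3))
    hi=P[P[:,2]>.036];r=cv2.fitLine(hi[:,:2].astype(np.float32),cv2.DIST_L2,0,.01,.01).ravel();print("top edge",np.round(r,4),"ang",np.degrees(np.arctan2(r[1],r[0])))
    d=hi[:,:2]-r[2:];s=d@r[:2];print("ends",np.round(r[2:]+np.outer(np.percentile(s,[1,99]),r[:2]),4).tolist())
    r=cv2.minAreaRect(P[:,:2].astype(np.float32)*1000);print("stop rect",np.round(r[0],1),np.round(r[1],1),r[2])
E
```

```text
top module [559.5  94.5] [86.3 86.5] 67.80303955078125 px 591.5
stop n 441 zrange [0.    0.018 0.046]
top edge [0.3062 0.952  0.6458 0.0557] ang 72.16926
ends [[0.6245, -0.0106], [0.6669, 0.1211]]
stop rect [634.6  58.4] [145.2  30.4] 71.91487121582031
scene module [562.4  96.2] [88.5 86. ] 67.54778289794922 px 494.0
stop n 61 zrange [-0.003  0.009  0.044]
top edge [0.2946 0.9556 0.6519 0.0651] ang 72.86558
ends [[0.6298, -0.0065], [0.6708, 0.1266]]
stop rect [633.4  60.7] [149.   35.5] 72.45733642578125
```

```bash
python3 -m handwheel '[{"x":0.035,"y":-0.048,"z":0,"twist":0,"grip":0},{"x":0.07,"y":-0.096,"z":0,"twist":0,"grip":0},{"x":0.105,"y":-0.144,"z":0,"twist":0,"grip":0},{"x":0.14,"y":-0.192,"z":0,"twist":0,"grip":0},{"x":0.175,"y":-0.24,"z":0,"twist":0,"grip":0}]' 20; python3 -m handwheel '[{"x":0.035,"y":-0.048,"z":0,"twist":0,"grip":0},{"x":0.07,"y":-0.096,"z":0,"twist":0,"grip":0},{"x":0.105,"y":-0.144,"z":0,"twist":0,"grip":0},{"x":0.14,"y":-0.192,"z":0,"twist":0,"grip":0},{"x":0.175,"y":-0.24,"z":0,"twist":0,"grip":0}]'
```

```text
t: 1.32
ee_pos: [0.2973, -0.42, 0.2316]
tool_rot: [0.991, 0.133, 0.0, 0.0]
ft_force: [1.0, -0.2, 1.0]
width: 0.0002
t: 1.95
ee_pos: [0.4029, -0.1423, 0.2317]
tool_rot: [0.991, 0.133, 0.001, 0.0]
ft_force: [0.9, -0.7, -0.2]
width: -0.0004
```

```bash
python3 -m handwheel '[{"x":0.035,"y":-0.048,"z":0,"twist":7,"grip":0},{"x":0.07,"y":-0.096,"z":0,"twist":14,"grip":0},{"x":0.105,"y":-0.144,"z":0,"twist":21,"grip":0},{"x":0.135,"y":-0.185,"z":0,"twist":28,"grip":0},{"x":0.16,"y":-0.217,"z":0,"twist":33,"grip":0}]'
cat > look.py <<'E'
import sys,pickle
from h import *
from cell import state,snapshot
from scipy.spatial.transform import Rotation as R
def wrist(name):
    s=state();p=snapshot("wrist")
    T=np.eye(4);T[:3,:3]=R.from_quat(s["tool_rot"]).as_matrix();T[:3,3]=s["ee_pos"];p["pose"]=T@p["hand_eye"]
    cv2.imwrite(f"pics/{name}.png",p["img"][:,:,::-1]);pickle.dump(p,open(name+".pkl","wb"))
    print({k:np.round(s[k],4).tolist() for k in("t","joints","ee_pos","tool_rot","ft_force","width")})
    return p
def fixed(n,name,box,sc):
    p=snapshot(n);pickle.dump(p,open(name+".pkl","wb"))
    a=p["img"][box[1]:box[3],box[0]:box[2],::-1];cv2.imwrite(f"pics/{name}.png",cv2.resize(a,None,fx=sc,fy=sc,interpolation=cv2.INTER_CUBIC));return p
E
python3 -c "
from look import *
p=wrist('w1');print(np.round(p['hand_eye'],3).tolist())"
```

```text
t: 2.58
ee_pos: [0.4999, 0.1099, 0.2315]
tool_rot: [0.988, -0.155, 0.0, -0.0]
ft_force: [0.4, -0.3, -0.6]
width: 0.0
{'t': 2.575, 'joints': [-0.2902, 0.3458, -0.0487, 2.0803, 0.025, 0.7153, -2.2366], 'ee_pos': [0.4999, 0.1099, 0.2315], 'tool_rot': [0.9879, -0.1548, 0.0003, -0.0002], 'ft_force': [0.3577, -0.3257, -0.635], 'width': 0.0}
[[-0.0, -0.945, -0.327, 0.085], [1.0, -0.0, -0.0, 0.0], [0.0, -0.327, 0.945, -0.142], [0.0, 0.0, 0.0, 1.0]]
```

View pics/w1.png

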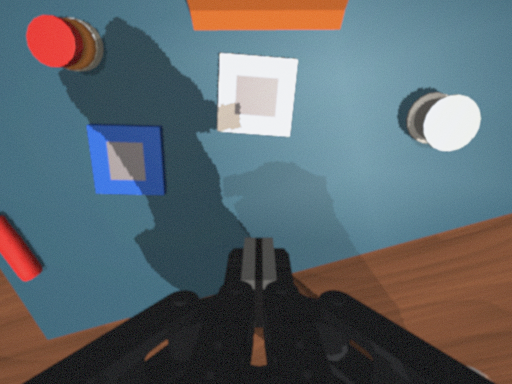

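The wrist view shows the white module at (258,95), squarely in front of the orange stop's foot edge (row 29, cols 193–342). The closed fingertips are at (258,240). Next I'll measure from this view.

```bash
python3 - <<'E'
import pickle
from h import *
p=pickle.load(open("w1.pkl","rb"));hsv=cv2.cvtColor(p["img"],cv2.COLOR_RGB2HSV)
T=p["pose"]
# module: corners by eye+depth, segmentation by height
X=cloud(p);H=X[...,2]
m=((H>.006)&(H<.018)).astype(np.uint8);k=np.zeros_like(m);k[45:145,205:310]=1;m*=k
m=cv2.morphologyEx(m,cv2.MORPH_OPEN,np.ones((3,3),np.uint8))
c=max(cv2.findContours(m,cv2.RETR_EXTERNAL,2)[0],key=cv2.contourArea)
q=cv2.minAreaRect(c);print(cv2.boxPoints(q).tolist())
P=ray(p,*c[:,0].T,.012);r=cv2.minAreaRect(P[:,:2].astype(np.float32)*1000);print("depthseg",r)
for u,v in((220,54),(298,58),(291,136),(217,131)):print(np.round(ray(p,u,v,.012)[0],4))
o=((hsv[...,0]<18)&(hsv[...,1]>170)&(hsv[...,2]>90))[:45,180:360]
cols=np.arange(180,360);low=[(u,np.nonzero(o[:,i])[0].max()+.5) for i,u in enumerate(cols) if o[:,i].sum()>15]
low=np.array(low);F=ray(p,low[:,0],low[:,1],0)
l=cv2.fitLine(F[:,:2].astype(np.float32),cv2.DIST_HUBER,0,.01,.01).ravel();print("foot",l,np.degrees(np.arctan2(l[1],l[0])),F[[0,-1],:2],low[[0,-1]])
E
```

```text
[[214.02938842773438, 130.61764526367188], [220.01760864257812, 52.77058792114258], [297.2528991699219, 58.711761474609375], [291.2646789550781, 136.55882263183594]]
depthseg ((558.4473876953125, 93.79974365234375), (79.7234115600586, 79.80070495605469), 67.91748809814453)
[0.6091 0.1158 0.012 ]
[0.5811 0.0412 0.012 ]
[0.5063 0.0701 0.012 ]
[0.5364 0.1458 0.012 ]
foot [0.30647367 0.95187914 0.6167286  0.05804065] 72.15315 [[ 0.65041603  0.1324872 ]
 [ 0.60628148 -0.01352726]] [[192.   18.5]
 [342.   15.5]]
```

```bash
python3 - <<'E'
import pickle
from h import *
p=pickle.load(open("w1.pkl","rb"));hsv=cv2.cvtColor(p["img"],cv2.COLOR_RGB2HSV);X=cloud(p)
for v in range(0,44,4):print(v,p["img"][v,268],hsv[v,268],np.round(X[v,268],4))
o=((hsv[...,0]<18)&(hsv[...,1]>170)&(hsv[...,2]>90))
low=np.array([(u,np.nonzero(o[:45,u])[0].max()+1) for u in range(200,338)])
F=ray(p,low[:,0],low[:,1],0);l=cv2.fitLine(F[:,:2].astype(np.float32),cv2.DIST_HUBER,0,.01,.01).ravel();ang=np.arctan2(l[1],l[0]);print(low[[0,-1]],l,np.degrees(ang))
row=np.nonzero(o[27])[0];E=ray(p,[row.min(),row.max()],[27,27],.002);print(row.min(),row.max(),E)
n=np.array([l[1],-l[0]]);t=l[:2]
O=l[2:]+t*((E[:,:2].mean(0)-l[2:])@t);print("stop origin",O,"n",n)
C=np.array([.5585,.0938])
print("module in stop",(C-O)@n,(C-O)@t)
a=np.radians(67.9-90);h=C-.04*np.array([np.cos(a),np.sin(a)]);print("heel",h,(h-O)@n,(h-O)@t)
tcp=np.array([.4999,.1099]);print("tcp in stop",(tcp-O)@n,(tcp-O)@t)
E
```

```text
0 [194 103  51] [ 11 188 194] [0.6381 0.056  0.0273]
4 [195 102  48] [ 11 192 195] [0.6355 0.0567 0.0237]
8 [195 104  50] [ 11 190 195] [0.6331 0.0573 0.0184]
12 [228 122  55] [ 12 193 228] [0.6304 0.058  0.0138]
16 [228 121  57] [ 11 191 228] [0.6273 0.059  0.0122]
20 [227 119  52] [ 11 197 227] [0.6242 0.0598 0.0096]
24 [228 123  56] [ 12 192 228] [0.6211 0.0607 0.0069]
28 [228 122  63] [ 11 185 228] [0.6181 0.0616 0.0025]
32 [103 145 162] [ 99  93 162] [ 0.6148  0.0625 -0.0009]
36 [103 144 160] [ 98  91 160] [ 6.112e-01  6.360e-02 -5.000e-04]
40 [107 144 163] [100  88 163] [6.075e-01 6.480e-02 3.000e-04]
[[200  29]
 [337  28]] [0.3064725  0.9518795  0.61360574 0.04986439] 72.15323
29 339 [[ 0.6937846   0.29356937  0.002     ]
 [ 0.59678647 -0.00769454  0.002     ]]
stop origin [0.64373299 0.14343728] n [ 0.9518795 -0.3064725]
module in stop -0.06591907795333525 -0.07337027974785279
heel [0.52143885 0.10884897] -0.10580891817008363 -0.07040369539553723
tcp in stop -0.12663342414462228 -0.07600430886805962
```

```bash
python3 -m handwheel '[{"x":-0.012,"y":-0.004,"z":0.06,"twist":0,"grip":0},{"x":-0.012,"y":-0.004,"z":0.12,"twist":0,"grip":0},{"x":-0.012,"y":-0.004,"z":0.18,"twist":0,"grip":0},{"x":-0.012,"y":-0.004,"z":0.215,"twist":0,"grip":0},{"x":-0.012,"y":-0.004,"z":0.228,"twist":0,"grip":0}]'; python3 -c "
from look import *
p=wrist('w2')"
```

```text
t: 3.25
ee_pos: [0.4884, 0.1146, 0.0015]
tool_rot: [0.988, -0.154, -0.001, 0.001]
ft_force: [-1.1, 0.1, 0.3]
width: -0.0
{'t': 3.25, 'joints': [-0.332, 0.7305, -0.017, 2.2568, 0.0723, 0.1574, -2.2957], 'ee_pos': [0.4884, 0.1146, 0.0015], 'tool_rot': [0.9881, -0.1538, -0.0012, 0.0006], 'ft_force': [-1.0997, 0.0932, 0.3157], 'width': -0.0}
```

View pics/w2.png

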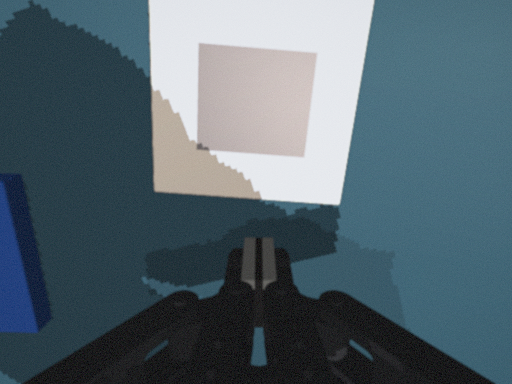

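```bash
python3 -m handwheel '[{"x":0.012,"y":0,"z":0,"twist":0,"grip":0},{"x":0.022,"y":0,"z":0,"twist":0,"grip":0},{"x":0.030,"y":0,"z":0,"twist":0,"grip":0},{"x":0.038,"y":0,"z":0,"twist":0,"grip":0},{"x":0.046,"y":0,"z":0,"twist":0,"grip":0}]';python3 -c "
from look import *
p=wrist('w3')"
```

```text
t: 3.92
ee_pos: [0.5335, 0.1007, 0.0036]
tool_rot: [0.988, -0.154, 0.0, -0.0]
ft_force: [-3.9, 1.2, 0.9]
width: -0.0002
{'t': 3.925, 'joints': [-0.2701, 0.7415, -0.0309, 2.164, 0.089, 0.237, -2.2594], 'ee_pos': [0.5335, 0.1007, 0.0036], 'tool_rot': [0.9881, -0.154, 0.0001, -0.0001], 'ft_force': [-3.8551, 1.1859, 0.9125], 'width': -0.0002}
```

View pics/w3.png

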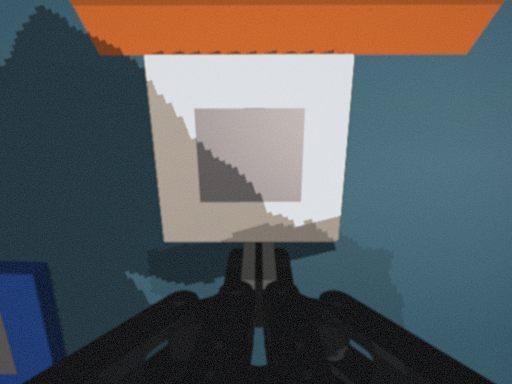

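The module now sits square, with its far edge (row 53) touching the foot line and the fingertips on its heel. I'll push on.

```bash
python3 -m handwheel '[{"x":0.007,"y":0,"z":0.001,"twist":0,"grip":0},{"x":0.014,"y":0,"z":0.001,"twist":0,"grip":0},{"x":0.021,"y":0,"z":0.001,"twist":0,"grip":0},{"x":0.028,"y":0,"z":0.001,"twist":0,"grip":0},{"x":0.035,"y":0,"z":0.001,"twist":0,"grip":0}]';python3 -c "
from look import *
p=wrist('w4')"
```

```text
t: 4.6
ee_pos: [0.5666, 0.0901, 0.0022]
tool_rot: [0.988, -0.154, -0.0, 0.0]
ft_force: [-1.7, 0.6, -0.6]
width: 0.0003
{'t': 4.6, 'joints': [-0.2292, 0.7587, -0.0408, 2.0924, 0.0976, 0.2925, -2.2322], 'ee_pos': [0.5666, 0.0901, 0.0022], 'tool_rot': [0.9881, -0.1539, -0.0001, 0.0], 'ft_force': [-1.6705, 0.5924, -0.6084], 'width': 0.0003}
```

View pics/w4.png

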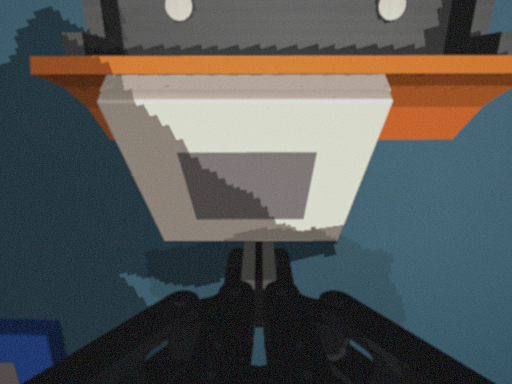

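It is climbing evenly: the upper edge is at row 98, still square. Continuing.

```bash
python3 -m handwheel '[{"x":0.006,"y":0,"z":0,"twist":0,"grip":0},{"x":0.012,"y":0,"z":0,"twist":0,"grip":0},{"x":0.018,"y":0,"z":0,"twist":0,"grip":0},{"x":0.024,"y":0,"z":0,"twist":0,"grip":0},{"x":0.030,"y":0,"z":0,"twist":0,"grip":0}]';python3 -c "
from look import *
p=wrist('w5')"
```

```text
t: 5.28
ee_pos: [0.5952, 0.081, 0.0022]
tool_rot: [0.988, -0.154, -0.0, 0.0]
ft_force: [-1.2, 0.3, -0.4]
width: -0.0002
{'t': 5.275, 'joints': [-0.1971, 0.7732, -0.0492, 2.0294, 0.1027, 0.3413, -2.2091], 'ee_pos': [0.5952, 0.081, 0.0022], 'tool_rot': [0.9881, -0.154, -0.0, 0.0], 'ft_force': [-1.2112, 0.2804, -0.3624], 'width': -0.0002}
```

View pics/w5.png

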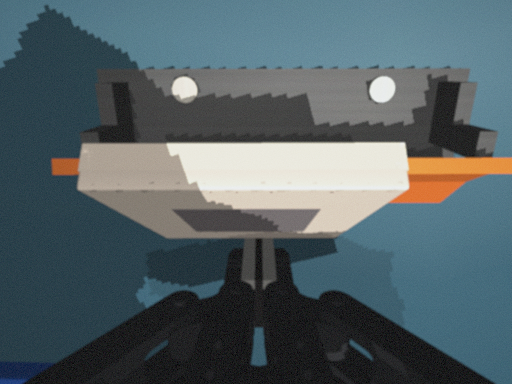

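Now leaning well over the top edge. About 6 mm is left to the foot line.

```bash
python3 -m handwheel '[{"x":0.003,"y":0,"z":0,"twist":0,"grip":0},{"x":0.006,"y":0,"z":0,"twist":0,"grip":0},{"x":0.007,"y":0,"z":0,"twist":0,"grip":0},{"x":0.007,"y":0,"z":0,"twist":0,"grip":0}]';python3 -c "
from look import *
p=wrist('w6');X=cloud(p)
m=np.isfinite(X[...,2])&(X[...,2]>.052)&(X[...,2]<.1);P=X[m]
O=np.array([.6174,.0618]);n=np.array([.952,-.3065]);t=-np.array([-.3065,-.952])
r=(P[:,:2]-O);print(len(P),'xs',np.percentile(r@n,[2,50,98]),'ys',np.percentile(r@t,[1,99]),'z',np.percentile(P[:,2],[2,50,98]))
"
```

```text
t: 5.82
ee_pos: [0.5997, 0.0795, 0.0021]
tool_rot: [0.988, -0.154, -0.002, 0.0]
ft_force: [-5.0, 1.9, 1.1]
width: 0.0001
{'t': 5.825, 'joints': [-0.1908, 0.7766, -0.0519, 2.0168, 0.1032, 0.3537, -2.2039], 'ee_pos': [0.5997, 0.0795, 0.0021], 'tool_rot': [0.9881, -0.1535, -0.0016, 0.0003], 'ft_force': [-4.9812, 1.8855, 1.1156], 'width': 0.0001}
46196 xs [-0.02924678 -0.00451672  0.04060452] ys [-0.03946704  0.06199248] z [0.05370928 0.07028577 0.085359  ]
```

View pics/w6.png

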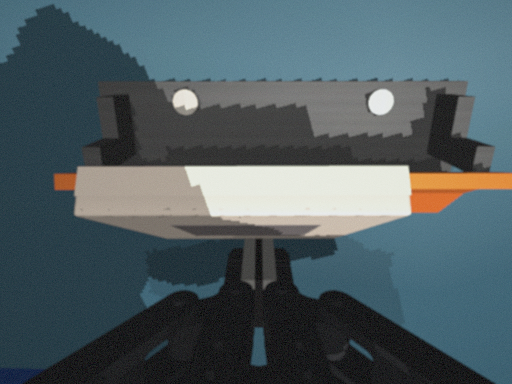

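The heel is at the foot line: resistance rose to about 5 N and TCP stopped at stop x ≈ -22 mm. I'll back off, rise, and look again.

```bash
python3 -m handwheel '[{"x":-0.004,"y":0,"z":0,"twist":0,"grip":0},{"x":-0.03,"y":0,"z":0,"twist":0,"grip":0},{"x":-0.045,"y":0,"z":-0.04,"twist":0,"grip":0},{"x":-0.045,"y":0,"z":-0.1,"twist":0,"grip":0},{"x":-0.03,"y":0,"z":-0.16,"twist":0,"grip":0}]';python3 -c "
from look import *
p=wrist('w7');a=fixed('scene','s7',(230,170,340,260),7)
X=cloud(p)
O=np.array([.6174,.0618]);n=np.array([.952,-.3065]);t=np.array([.3065,.952])
for u,v in ((256,60),(256,80),(256,100),(256,110),(256,120),(256,130),(256,140),(256,150),(256,160)):
  q=X[v,u];print(u,v,round((q[:2]-O)@n,4),round((q[:2]-O)@t,4),round(q[2],4))
"
```

```text
t: 6.5
ee_pos: [0.5721, 0.0885, 0.1639]
tool_rot: [0.988, -0.153, -0.0, 0.0]
ft_force: [1.4, -0.0, 0.2]
width: -0.0
{'t': 6.5, 'joints': [-0.1959, 0.5113, -0.0796, 1.9981, 0.0654, 0.6353, -2.1968], 'ee_pos': [0.5721, 0.0885, 0.1639], 'tool_rot': [0.9882, -0.1533, -0.0004, 0.0001], 'ft_force': [1.3552, -0.0227, 0.2451], 'width': -0.0}
256 60 0.043 0.0137 0.0043
256 80 0.0282 0.0133 0.0689
256 100 0.0131 0.0134 0.0451
256 110 0.0041 0.0135 0.032
256 120 -0.0063 0.0136 0.0142
256 130 -0.0175 0.0137 -0.0004
256 140 -0.0268 0.0137 0.0002
256 150 -0.0363 0.0137 0.0001
256 160 -0.046 0.0137 0.0003
```

View pics/w7.png

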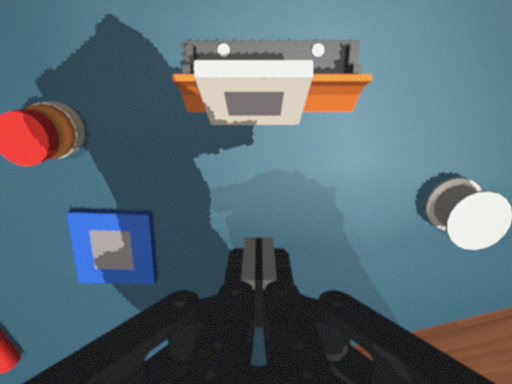

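View pics/s7.png

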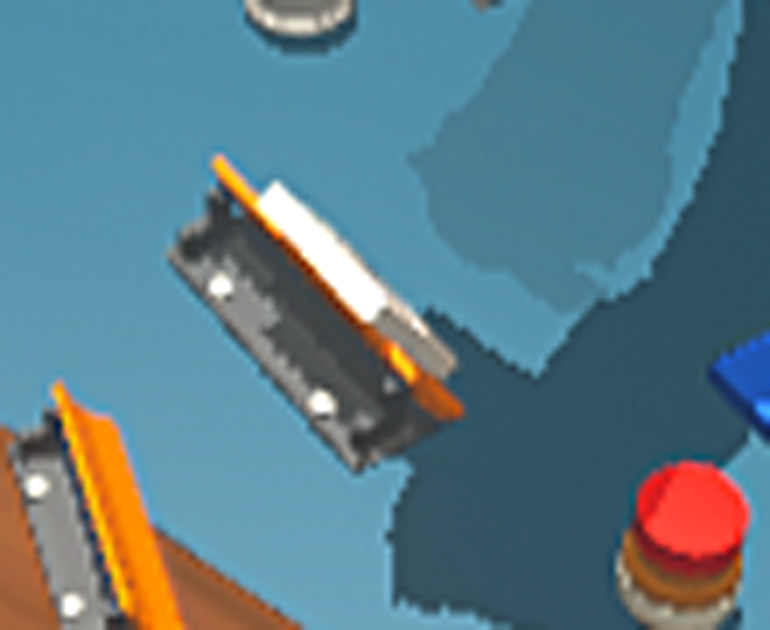

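The module leans on the stop at 58° and holds by itself. Its upper edge is at w7 (254,65), centred at stop y ≈ +14 mm. I'll reach over and come down behind it.

```bash
python3 -m handwheel '[{"x":0.058,"y":-0.002,"z":0,"twist":0,"grip":0},{"x":0.115,"y":-0.002,"z":0,"twist":0,"grip":0},{"x":0.138,"y":-0.002,"z":0.01,"twist":0,"grip":0},{"x":0.138,"y":-0.002,"z":0.06,"twist":0,"grip":0},{"x":0.138,"y":-0.002,"z":0.104,"twist":0,"grip":0}]';python3 -c "
from look import *
p=wrist('w8');a=fixed('scene','s8',(200,150,350,262),5)
s=state()['ee_pos'];O=np.array([.6174,.0618]);print((s[:2]-O)@[.952,-.3065],(s[:2]-O)@[.3065,.952])
"
```

```text
t: 7.22
ee_pos: [0.7053, 0.0476, 0.0568]
tool_rot: [0.988, -0.154, 0.0, -0.0]
ft_force: [1.1, 0.1, 0.4]
width: 0.0
{'t': 7.225, 'joints': [-0.1066, 0.7736, -0.0668, 1.7577, 0.0816, 0.612, -2.1017], 'ee_pos': [0.7053, 0.0476, 0.0568], 'tool_rot': [0.988, -0.1542, 0.0005, -0.0], 'ft_force': [1.1317, 0.098, 0.3713], 'width': 0.0}
0.0847472984217855 0.012397989557778167
```

View pics/s8.png

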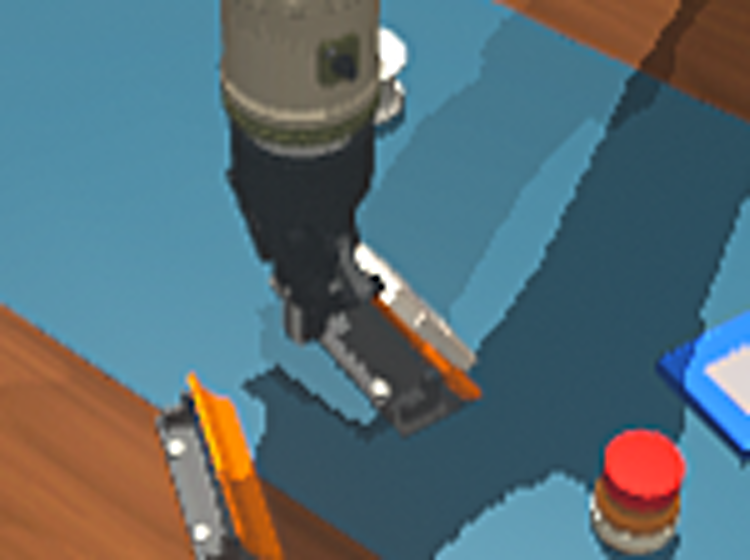

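View pics/w8.png

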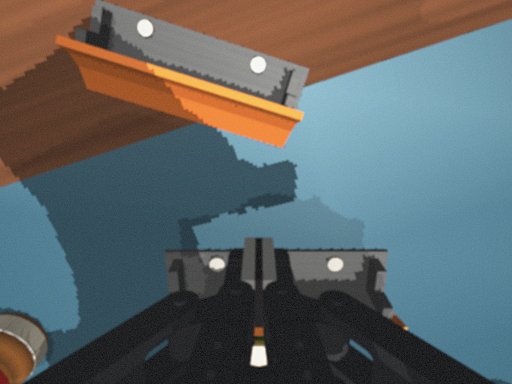

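Fingertips are down behind the stop at stop x ≈ +85 mm, z ≈ 57 mm, clear of everything. I'll push back toward the robot.

```bash
python3 -m handwheel '[{"x":-0.015,"y":0,"z":0,"twist":0,"grip":0},{"x":-0.028,"y":0,"z":0,"twist":0,"grip":0},{"x":-0.036,"y":0,"z":0,"twist":0,"grip":0},{"x":-0.044,"y":0,"z":0,"twist":0,"grip":0},{"x":-0.052,"y":0,"z":0,"twist":0,"grip":0}]';python3 -c "
from look import *
a=fixed('scene','s9',(200,150,350,262),5)
s=state()['ee_pos'];O=np.array([.6174,.0618]);print((s[:2]-O)@[.952,-.3065],(s[:2]-O)@[.3065,.952])
"
```

```text
t: 7.95
ee_pos: [0.6552, 0.0641, 0.0588]
tool_rot: [0.988, -0.154, 0.0, -0.0]
ft_force: [-0.2, -0.0, 0.7]
width: -0.0001
0.034039997691777714 0.013844985062627541
```

View pics/s9.png

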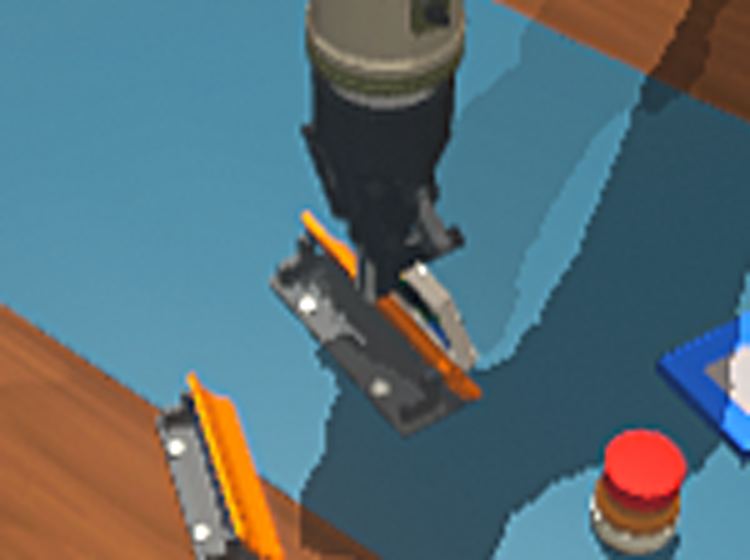

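It is tipping up and the green side shows behind it. Continuing past upright.

```bash
python3 -m handwheel '[{"x":-0.007,"y":0,"z":0,"twist":0,"grip":0},{"x":-0.014,"y":0,"z":0,"twist":0,"grip":0},{"x":-0.021,"y":0,"z":0,"twist":0,"grip":0},{"x":-0.028,"y":0,"z":0,"twist":0,"grip":0},{"x":-0.034,"y":0,"z":0,"twist":0,"grip":0}]';python3 -c "
from look import *
a=fixed('scene','s10',(200,150,350,262),5)
s=state()['ee_pos'];O=np.array([.6174,.0618]);print((s[:2]-O)@[.952,-.3065],(s[:2]-O)@[.3065,.952])
"
```

```text
t: 8.62
ee_pos: [0.6226, 0.0744, 0.0582]
tool_rot: [0.988, -0.154, -0.0, 0.0]
ft_force: [-0.0, 0.0, -0.4]
width: -0.0002
0.0002192397454332311 0.013641463759603421
```

View pics/s10.png

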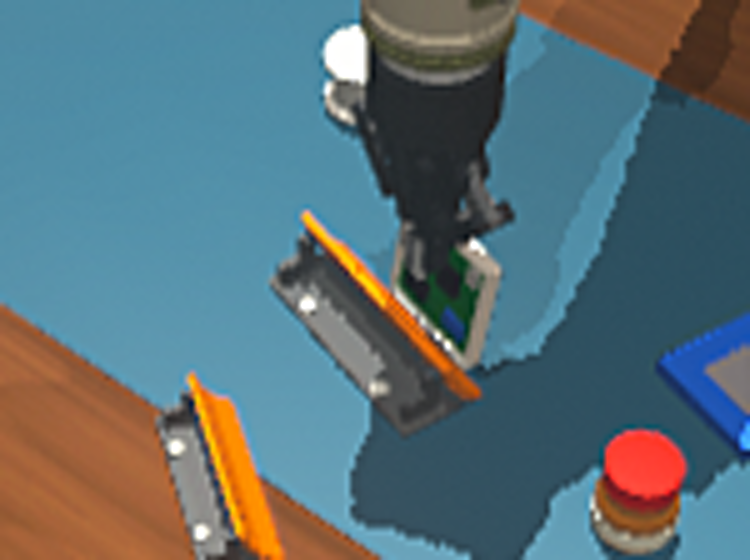

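The module is upright or just past, with the green side facing the stop and upward. A little more push.

```bash
python3 -m handwheel '[{"x":-0.006,"y":0,"z":0,"twist":0,"grip":0},{"x":-0.012,"y":0,"z":0,"twist":0,"grip":0},{"x":-0.018,"y":0,"z":0,"twist":0,"grip":0},{"x":-0.022,"y":0,"z":0,"twist":0,"grip":0},{"x":-0.022,"y":0,"z":0,"twist":0,"grip":0}]';python3 -c "
from look import *
a=fixed('scene','s11',(200,150,350,262),5)
s=state()['ee_pos'];O=np.array([.6174,.0618]);print((s[:2]-O)@[.952,-.3065],(s[:2]-O)@[.3065,.952])
"
```

```text
t: 9.3
ee_pos: [0.6018, 0.0811, 0.0583]
tool_rot: [0.988, -0.154, -0.0, 0.0]
ft_force: [0.4, 0.0, -0.2]
width: -0.0001
-0.020393445896619174 0.013576809344796346
```

View pics/s11.png

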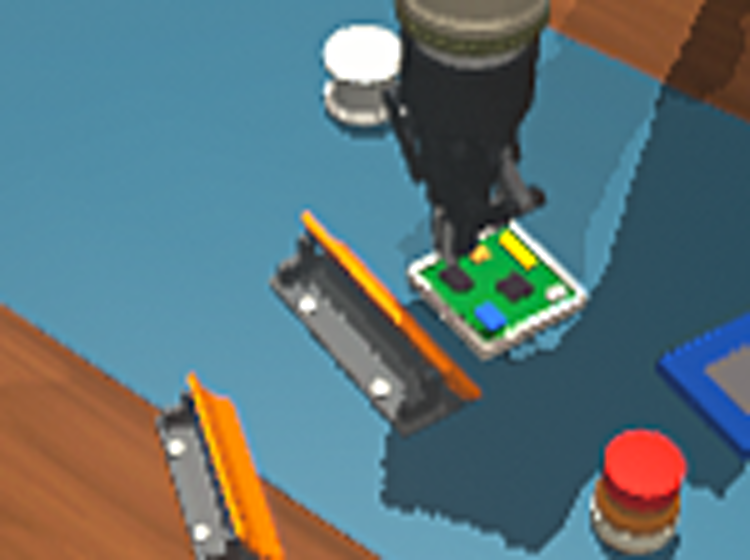

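It has fallen flat with the green side up. I'll rise clear and check.

```bash
python3 -m handwheel '[{"x":0,"y":0,"z":-0.06,"twist":0,"grip":0},{"x":0,"y":0,"z":-0.12,"twist":0,"grip":0},{"x":-0.05,"y":0,"z":-0.15,"twist":0,"grip":0},{"x":-0.1,"y":0,"z":-0.17,"twist":0,"grip":0},{"x":-0.1,"y":0,"z":-0.17,"twist":0,"grip":0}]';python3 -c "
from look import *
import pickle
p=wrist('w12');X=cloud(p);H=X[...,2]
m=((H>.008)&(H<.016));O=np.array([.6174,.0618])
hsv=cv2.cvtColor(p['img'],cv2.COLOR_RGB2HSV)
r=(X[...,:2]-O);sx=r@[.952,-.3065];sy=r@[.3065,.952]
k=m&(sx<-.003)&(sx>-.15)&(abs(sy-.013)<.06)
print(k.sum(),'x',np.percentile(sx[k],[1,99]),'y',np.percentile(sy[k],[1,99]),'z',np.percentile(H[k],[5,50,95]))
a=fixed('top','t12',(90,110,290,270),3.75)
b=fixed('top','t12full',(0,0,512,384),1)
o=pickle.load(open('top0.pkl','rb'))
for nm,bx in(('spool',(265,212,300,246)),('jar',(170,163,198,195)),('driver',(115,190,137,252)),('meter',(365,188,410,255))):
  s=np.s_[bx[1]:bx[3],bx[0]:bx[2]]
  print(nm,cv2.phaseCorrelate(cv2.cvtColor(o['img'][s],7).astype(np.float32),cv2.cvtColor(b['img'][s],7).astype(np.float32)))
"
```

```text
t: 9.98
ee_pos: [0.5046, 0.1124, 0.2302]
tool_rot: [0.988, -0.153, 0.001, -0.001]
ft_force: [0.9, 0.2, 0.1]
width: 0.0001
{'t': 9.975, 'joints': [-0.2639, 0.3541, -0.0859, 2.0701, 0.0448, 0.7174, -2.2557], 'ee_pos': [0.5046, 0.1124, 0.2302], 'tool_rot': [0.9883, -0.1527, 0.0006, -0.0005], 'ft_force': [0.9113, 0.2004, 0.057], 'width': 0.0001}
4064 x [-0.09554125 -0.01604836] y [-0.02478523  0.0541713 ] z [0.00810405 0.01022591 0.01264776]
spool ((0.014277361115098586, -0.04386051007917047), 0.9281559803603608)
jar ((0.7020846451929685, -1.43760599762496), 0.09472377846638362)
driver ((-0.12655971672119115, -0.04260467342813001), 0.8676122898856798)
meter ((0.447378295825132, 0.047003778996284495), 0.9942331452428559)
```

View pics/w12.png

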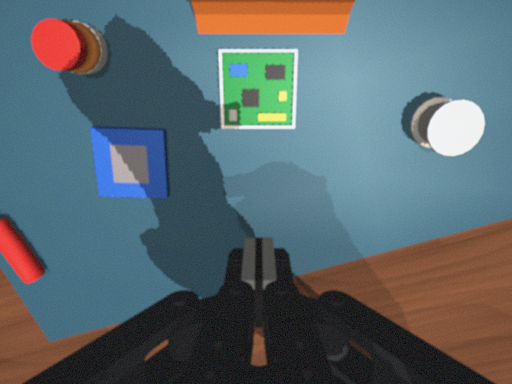

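View pics/t12.png

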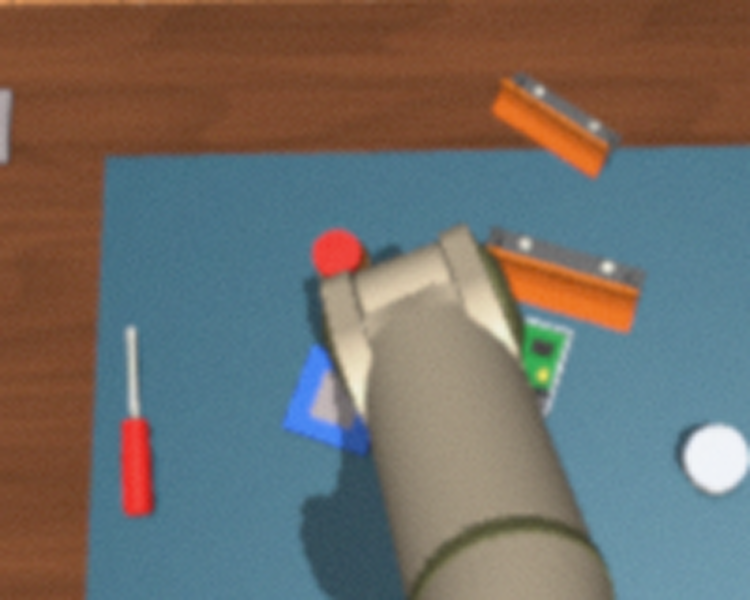

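The module lies flat, green side up, in front of the stop, centred at w12 (258,88). The jar's red cap is at the same place in the top crop as before (337,253). Its correlation check failed only because the arm partly covers it. Handing in.

```bash
python3 -c "
from cell import close_job
print(close_job())"
```

```text
the job is handed in; nothing more can be done
None
```

The module is turned over: it lies flat with its green circuit side up, in front of the larger orange stop. The job took about 10 s of robot time.

- **How it went:** I pushed it by its heel with closed fingertips until it leaned on the stop at 58° and held by itself. Then I reached over the stop and pushed its upper edge from behind until it tipped over towards the robot. The highest wrist force I read was about 5 N, though I only read it at the end of each move.
- **Last checks on the module:** It spans about 16 to 96 mm from the foot line on the robot's side. Its top face is about 10–13 mm high by the depth camera, which fits a flat 12 mm slab. The gripper was shut and well clear, at z = 0.23 m.
- **Bystanders:** The spool, screwdriver and multimeter moved less than half a pixel between the top views (one pixel is about 3 mm). The same check gave no usable result for the jar because the arm partly covered it. By eye, its red cap is at the same pixel as before.

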